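# Lock the lid on a centrifuge rotor and fit the closed rotor on its drive

## Task

Get the small centrifuge ready to run: put the lid on the rotor where it stands on its loading stand and lock it with a clockwise turn (seen from above), then carry the closed rotor by the lid's handle to the centrifuge and lower it over the drive shaft, turning it so that the slot under the rotor drops over the cross pin and the rotor sits fully home with the lid still locked. Do not let the rotor fall onto the drive, keep it upright, and leave the bottle, the beaker and the dish where they are.

Things in the scene. Friction and masses are not known exactly. Their poses are not given: they have to be found in the camera images.
- rotor: Loose centrifuge rotor: bare-metal round cup 112 mm across, 40 mm high, 0.16 kg, wall 4 mm, too wide to grip outside. Origin: centre of its underside, z up its axis; half-turn symmetric. It starts on the stand (underside 12 mm above the worktop) with its slot over the stand's cross pin: there it can turn only about 5 degrees, and lifts straight up.
- rotor_slot (a point): In the rotor's underside, on its axis, 4 mm up: a straight slot 10 mm wide, 8 mm deep runs right across the bottom along the rotor's own x (under the two tabs); at its middle the shaft hole, 19 mm wide, goes up to the floor. Axes as the rotor's.
- rotor_floor (a point): Centre of the rotor's flat inner floor, 22 mm above its underside; the lid's underside rests on it. The wall round it has inner radius 52 mm. Axes as the rotor's.
- rotor_tab (a point): Underside of the steel bayonet tab on the rotor's +x side (a twin is on -x), 9.5 mm over the floor, 48 mm off the axis. Tab: 34 mm along the rim, reaches in to 43 mm from the axis, top 36.5 mm over the rotor's underside. Its anticlockwise end (seen from above) has a ridge 2 mm lower, 7.5 mm over the floor: a lug on the floor passes under it. Its clockwise end is a closed stop.
- lid: Loose rotor lid, 58 mm high, 0.09 kg, starts flat on the worktop, handle up. Origin: centre of its underside, z up; half-turn symmetric. Grey disc 79 mm across, 8 mm thick, with two lugs along its own x; a neck 17 mm thick carries the grip bar. It goes in with its x turned 35 to 145 (best 55) degrees anticlockwise from the rotor's x, so that the lugs pass between the tabs.
- lid_grip (a point): Middle of the lid's upright grip bar, 44 mm above the lid's underside on its axis. The bar is 44 mm long along the lid's x, 14 mm wide along its y (close the fingers along y, from above), and reaches from 30 to 58 mm above the underside. When locked it lies parallel to the slot under the rotor.
- lid_lug (a point): Middle of the lid's +x steel lug (a twin on -x): reaches to 49.5 mm from the axis, 18 mm wide, 5 mm thick, flush with the underside. With the lid on the floor, turn it clockwise till its x meets the rotor's x (stop 5 degrees past): locked, with 2.5 mm and 5 degrees of play. Lifting then raises the lid 4.5 mm, the lugs behind the ridges, and the rotor hangs from them.
- stand: Fixed white loading stand: disc 92 mm across, 12 mm thick, with a steel cross pin along its own x (6 mm wide, 44 mm long, 6.5 mm high over the disc) and a stub 16 mm thick, 15 mm high over the disc. Origin: centre of its underside on the worktop, z up.
- centrifuge: Fixed white drum centrifuge without cover, 176 mm across, 62 mm high (a small grey panel 93 mm from the axis on its -x side); its open bowl is 150 mm across, bowl floor 30 mm above the worktop. Origin: centre of its underside on the worktop.
- spindle: The drive in the middle of the centrifuge's bowl; braked, does not turn. Origin: on the bowl floor (30 mm above the worktop), z up. A flange 56 mm across, 10 mm thick, with a round-topped cross pin along the spindle's own x (6 mm wide, 44 mm long, 6.5 mm high over the flange) and a shaft 16 mm thick, straight to 15 mm over the flange, tapering to 6 mm at 20.5 mm.
- spindle_seat (a point): Centre of the spindle flange's top, 10 mm above the spindle's origin: the rotor's underside rests here when fully home. The rotor's and the spindle's x must be parallel (either way round, within about 4 degrees) for it to drop; otherwise it stays 6.5 mm too high on the pin. Axes as the spindle's.
- glove_box: Fixed blue box hanging on the right-hand wall, a thing to keep the arm clear of: it reaches 80 mm out from the wall, its underside 380 mm above the worktop. (On the worktop, full tube racks up to 180 mm high stand to the left of the work, and a mixer 140 mm high stands behind on the right.) Origin: on the wall side of its underside.
- saline: Bystander: plastic bottle with a screw cap, 56 mm across, 168 mm high. Origin: centre of its underside.
- beaker: Bystander: empty beaker, 72 mm across, 93 mm high. Origin: centre of its underside.
- dish: Bystander: petri dish, 61 mm across, 15 mm high. Origin: centre of its underside.

How it is judged:
On the way, in this order (a step that is already met when the one before it is completed fails the run):
1. the lid lies in the rotor, turned until it is locked, the rotor still on its stand (angle between the x axis of lid and the x axis of rotor, either way round below 0.17 rad and horizontal distance between lid and rotor below 0.007 m and z of lid in the frame of rotor between 0.0195 and 0.0285 m and z of lid in the frame of rotor below 0.0245 m and horizontal distance between rotor and stand below 0.008 m and z of rotor in the frame of stand below 0.03 m), for 0.1 s.
2. the closed rotor is lifted clear of the stand as one, lid locked (angle between the x axis of lid and the x axis of rotor, either way round below 0.17 rad and horizontal distance between lid and rotor below 0.007 m and z of lid in the frame of rotor between 0.0195 and 0.0285 m and z of rotor in the frame of stand above 0.05 m and angle between rotor's own z axis and vertical below 0.3 rad), for 0.1 s.
At the end, for the whole second after the job is handed in: The rotor sits fully home on the centrifuge's flange, its slot over the cross pin (within 2.5 mm of height, 4 mm sideways, 8 degrees), upright within 2 degrees and at rest; the lid lies down on the rotor's floor (within 2.5 mm), handle within 10 degrees of the rotor's x, lugs under the tabs (horizontal distance between rotor and spindle below 0.004 m and z of rotor in the frame of spindle between 0.0075 and 0.0125 m and angle between the x axis of rotor and the x axis of spindle, either way round below 0.14 rad and angle between rotor's own z axis and vertical below 0.04 rad and angle between the x axis of lid and the x axis of rotor, either way round below 0.17 rad and horizontal distance between lid and rotor below 0.007 m and z of lid in the frame of rotor between 0.0195 and 0.0285 m and z of lid in the frame of rotor below 0.0245 m and linear speed of each of rotor, lid below 0.02 m/s); the robot touches nothing.
It fails at once if the rotor falls onto the drive (faster than 0.6 m/s over the spindle) (horizontal distance between rotor and spindle below 0.04 m and z of rotor in the frame of spindle below 0.05 m and linear speed of rotor above 0.6 m/s).
It fails at once if the rotor is tipped more than 35 degrees (angle between rotor's own z axis and vertical above 0.61 rad).
It fails at once if the bottle is pushed more than 20 mm or tipped over (distance of saline from where it was at the start of the episode above 0.02 m or angle between saline's own z axis and vertical above 0.35 rad).
It fails at once if the beaker is pushed more than 20 mm or tipped over (distance of beaker from where it was at the start of the episode above 0.02 m or angle between beaker's own z axis and vertical above 0.35 rad).
It fails at once if the dish is pushed more than 20 mm or tipped over (distance of dish from where it was at the start of the episode above 0.02 m or angle between dish's own z axis and vertical above 0.35 rad).
It also fails if it takes over 54 s, if anything falls off the work surface, if the arm or the gripper's body presses on something with over 40 N, if the wrist force passes 120 N, or if a joint passes its speed limit or range.

## Robot

A 6-joint arm with a two-finger parallel gripper is mounted at the origin on a cart in front of the work surface, level with it; the furniture and walls round the work are solid. World frame = base frame: x ahead of the robot, y to its left, z up, the work surface at z = 0. Lengths are in m, angles in rad, forces in N, time in s.
With the tool pointing down it reaches from about 0.35 to 0.725 m from the base axis. Payload 4.3 kg.
Tool frame: the origin (TCP) lies at the very end of the fingers, on their centre line; the grasp point (between the pads) lies 19 mm behind it (robot.grip_depth is the distance from the TCP to the grasp point, in m); z points along the fingers, y is the direction in which the jaws open and shut (so a half turn about z gives the same grasp; the last joint's range is limited). The gripper opens to 85 mm and grips with 20 to 120 N. Pads are 22 mm wide; open, the fingers measure 114 mm over their backs; the gripper's body (76 mm by 85 mm) begins 54 mm behind the grasp point. The pads swing forward as they close: fully open they stand 13 mm farther back than shut.
Start: joints at [1.221, 0.377, 0.081, 1.274, 0, 1.46], TCP at [0.137, 0.559, 0.231] pointing down, gripper open.
Joint ranges: [-2.72, 2.72], [-0.84, 1.66], [-1.02, 1.22], [-1.77, 2.12], [-1.37, 1.28], [-3.14, 3.14]. Speed limits (rad/s): [2.57, 2.57, 3.14, 3.14, 3.14, 3.14].

## Interface

Orientations are given as a 3x3 rotation matrix whose columns are the frame's x, y, z axes.
In Python, from rig import robot, optics, order gives the robot as it stands.
- The arm moves only by the tool apply_moves, never from a script. Its argument "targets" is a list of rows, each an object with "gripper": the opening, from 0 (shut) to 1 (fully open); "slide": the shift along the world's x, y, z in mm, a list of three; "rot": the turn, a rotation vector about the world's x, y, z in rad, a list of three. A call has exactly 10 rows; each row is the pose to reach, as a shift and turn from the pose commanded when the call began; what a row does not reach only later rows make up. A row lasts 1/8 s, in which the tool goes at most 62.5 mm and 10.7 degrees, less where a joint would pass 70% of its speed; a pose out of reach is approached as far as the arm can. A call with a gripper value outside its range is refused whole. The fingers move at their own pace and stop on an object; "force" is the grip in N (left out, the last holds). Time passes only in rows, so rows that repeat a pose let the fingers close, or fill a call up. It gives the time, the measured TCP pose, the force and the opening at its end, in the units of the state.
- robot.get_obs(): the state, without advancing time (a new reading comes with each control period).
- optics.camera(name): name is "side" or "top" or "wrist"; returns (picture, depth): 480x640x3 uint8, blue, green, red; 480x640 float32, m along the optical axis (not along the pixel's ray), 0 where there is no reading.
- optics.get_calibration(name): a dict with "intrinsics" (3x3 intrinsics, pixels), "camera_from_world" (4x4, takes a point from world to camera coordinates); the wrist camera has in their place "tool_from_camera" (4x4, takes a point from camera to tool coordinates, whose origin is the TCP and whose axes are the flange's). Camera axes: x right, y down, z forward; pixel columns grow to the right and rows downward; lengths in m; the calibration is good to about 2 mm. A picture is of the moment at which its call begins: read the wrist's pose just before it. get_calibration takes no time and is no camera call.
- order.job_done(): hands the job in, once; it reports no verdict.
The state is a dict: "t": time; "qpos": joint angles; "joint_vel": joint speeds; "effort": joint torques, N m; "position": TCP position; "tool_rot": TCP orientation; "contact_force": force on the tool from outside, world axes, zero at the start; "torque": the same for the moment, N m; "gripper_width": finger opening in m.
Only numpy, scipy, OpenCV 4.12 (cv2) and the standard library are available. Lean on these libraries where they do the work, as an engineer would, in place of code of your own. Each camera call takes 0.05 s, during which the arm holds its last target.

## Working session

There is one attempt and no reset: what is moved stays moved. The work goes in short steps, Python scripts to look and compute and a tool call to move; the robot and the scene stay as the last step left them, time stands still between calls to the robot, and variables do not carry over. Pictures are saved under pics/ and viewed, and the job is handed in when it is done.

Besides the shell and the picture viewer there is one more tool, called after ">>>" as name([rows], argument=value, ...), one row to a line, values as JSON. apply_moves: Moves the arm, as the interface text tells. Its arguments: {"type":"object","properties":{"targets":{"type":"array"},"force":{"type":"number"}},"required":["targets"]}

```bash
mkdir -p pics; ls; cat > h.py <<'E'
import numpy as np,cv2
from rig import robot,optics,order
def grab(n,tag):
    o=robot.get_obs(); im,d=optics.camera(n); cv2.imwrite(f'pics/{tag}.png',im); np.save(f'pics/{tag}.npy',d)
    c=optics.get_calibration(n)
    K=np.array(c['intrinsics'])
    if 'camera_from_world' in c: W=np.linalg.inv(np.array(c['camera_from_world']))
    else:
        T=np.eye(4);T[:3,:3]=np.array(o['tool_rot']).reshape(3,3);T[:3,3]=o['position'];W=T@np.array(c['tool_from_camera'])
    np.savez(f'pics/{tag}_c.npz',K=K,W=W)
    return im,d,K,W
def load(tag):
    z=np.load(f'pics/{tag}_c.npz');return cv2.imread(f'pics/{tag}.png'),np.load(f'pics/{tag}.npy'),z['K'],z['W']
def cloud(d,K,W):
    v,u=np.mgrid[:480,:640]
    p=np.stack([(u-K[0,2])/K[0,0]*d,(v-K[1,2])/K[1,1]*d,d],-1)
    P=p@W[:3,:3].T+W[:3,3]; P[d<=0]=np.nan
    return P
def atz(u,v,z,K,W):
    r=W[:3,:3]@np.array([(u-K[0,2])/K[0,0],(v-K[1,2])/K[1,1],1.]);c=W[:3,3]
    return c+r*(z-c[2])/r[2]
def proj(p,K,W):
    q=np.linalg.inv(W)@np.append(p,1);return (K@(q[:3]/q[2]))[:2]
E
python3 - <<'E'
from h import *
for n in ['top','side','wrist']:
    im,d,K,W=grab(n,n+'0'); print(n,W[:3,3].round(3),W[:3,2].round(2),K[0,0])
o=robot.get_obs();print(o)
E
```

```text
pics
top [ 0.318 -0.276  1.279] [ 0.12  0.01 -0.99] 439.8778888707316
side [0.716 0.489 0.75 ] [-0.3  -0.79 -0.54] 472.4761875428661
wrist [0.059 0.578 0.373] [ 0.31 -0.07 -0.95] 401.61411233141996
{'t': 0.15, 'qpos': array([1.22069907e+00, 3.77939805e-01, 7.99910820e-02, 1.27444172e+00,
       5.02017513e-05, 1.46048582e+00]), 'joint_vel': array([-0.00277532, -0.00175978,  0.00499447, -0.00182569, -0.00053144,
        0.00050895]), 'effort': array([ 1.33905225e-03, -4.64034569e+01,  2.70170760e+01,  1.38559705e-02,
       -5.25538883e-05,  7.32611369e-06]), 'position': array([0.13637504, 0.55808773, 0.23057269]), 'tool_rot': array([[-9.71388567e-01,  2.37495051e-01, -5.93921772e-04],
       [ 2.37495686e-01,  9.71387465e-01, -1.48019937e-03],
       [ 2.25388140e-04, -1.57890261e-03, -9.99998728e-01]]), 'contact_force': array([ 0.99132103,  0.34269226, -0.67784304]), 'torque': array([ 0.01934192,  0.02075074, -0.00626113]), 'gripper_width': 0.08527937778469577}
```

View pics/top0.png

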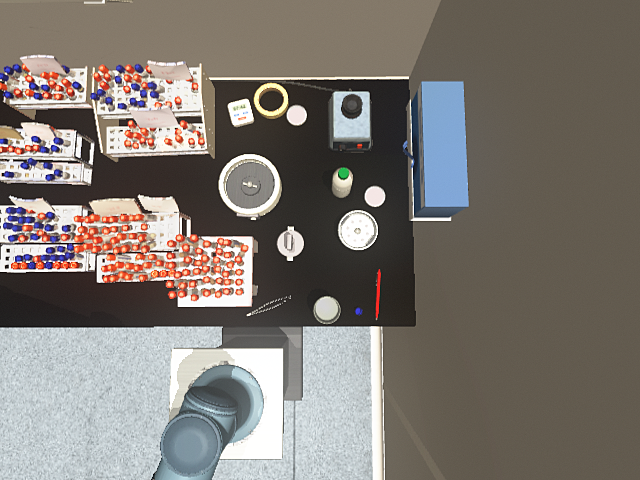

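View pics/side0.png

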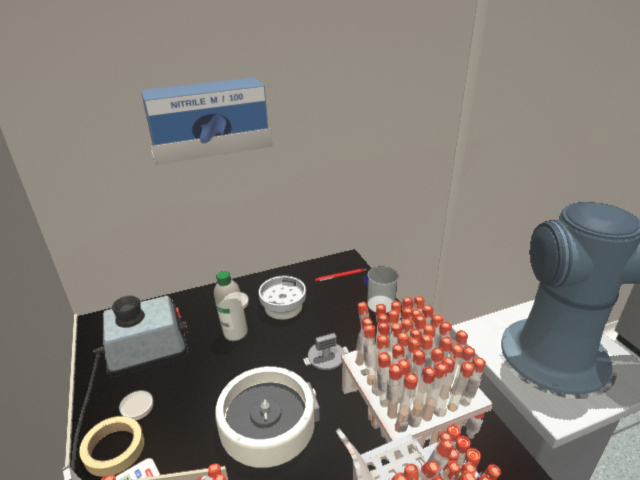

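View pics/wrist0.png

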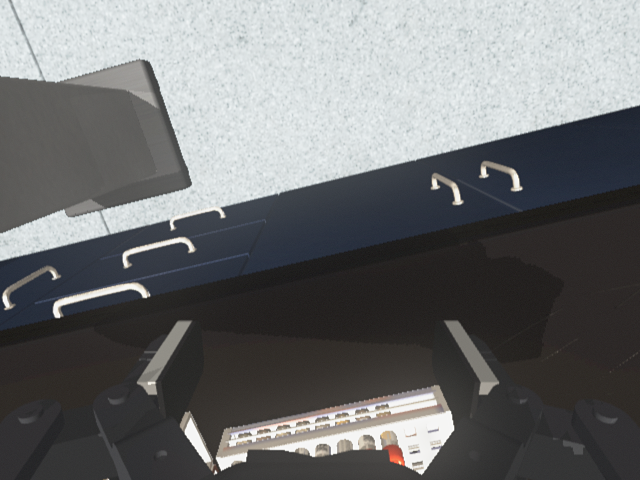

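```bash
python3 - <<'E'
from h import *
im,d,K,W=load('top0'); P=cloud(d,K,W)
for nm,u,v,z in [('lid',290,243,.058),('rotor',358,231,.052),('cent',250,186,.062),('bottle',343,174,.168),('beaker',327,310,.093),('dish',375,196,.015),('disk2',297,115,.01)]:
    print(nm,P[v,u].round(3),atz(u,v,z,K,W).round(3))
c=im[140:270,210:400]; cv2.imwrite('pics/topc.png',cv2.resize(c,None,fx=4.2,fy=4.2,interpolation=cv2.INTER_CUBIC))
im,d,K,W=load('side0')
c=im[260:480,200:360]; cv2.imwrite('pics/sidec.png',cv2.resize(c,None,fx=2.7,fy=2.7,interpolation=cv2.INTER_CUBIC))
E
```

```text
lid [ 0.445 -0.183  0.056] [ 0.445 -0.184  0.058]
rotor [ 0.482 -0.376  0.027] [ 0.479 -0.374  0.052]
cent [ 0.608 -0.069  0.057] [ 0.607 -0.07   0.062]
bottle [ 0.613 -0.328  0.167] [ 0.612 -0.328  0.168]
beaker [ 0.257 -0.287  0.005] [ 0.262 -0.286  0.093]
dish [ 0.587 -0.428  0.013] [ 0.587 -0.428  0.015]
disk2 [ 0.835 -0.199  0.013] [ 0.836 -0.199  0.01 ]
```

View pics/topc.png

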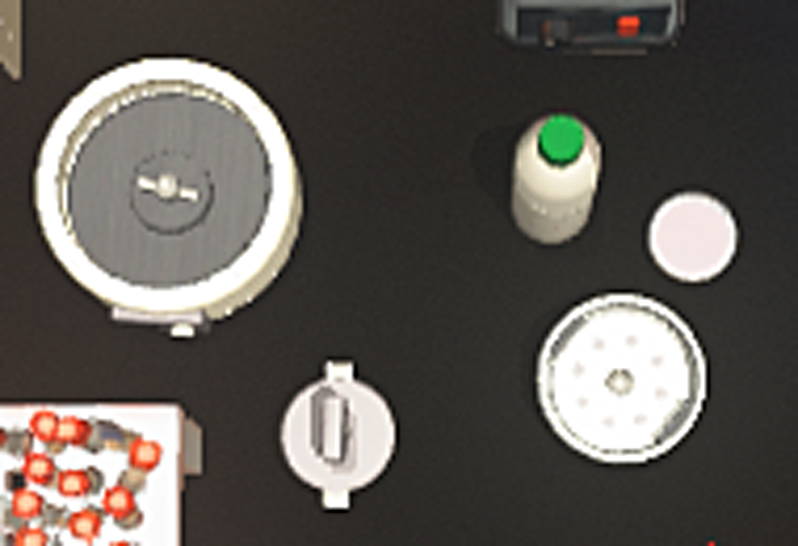

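View pics/sidec.png

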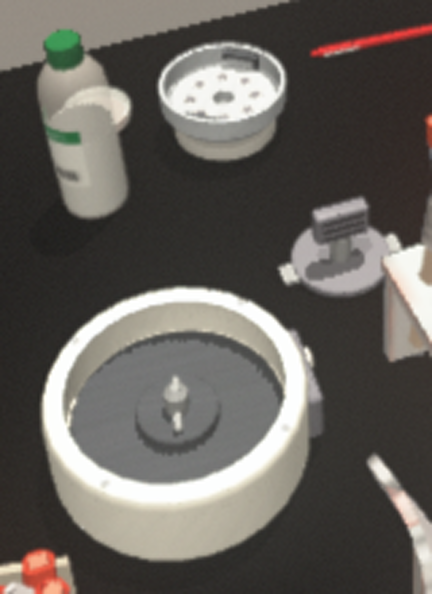

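>>> apply_moves([
  {"gripper":1,"slide":[33,-45,5],"rot":[0,0,0.02]},
  {"gripper":1,"slide":[66,-90,10],"rot":[0,0,0.05]},
  {"gripper":1,"slide":[99,-135,15],"rot":[0,0,0.08]},
  {"gripper":1,"slide":[132,-180,20],"rot":[0,0,0.1]},
  {"gripper":1,"slide":[165,-225,20],"rot":[0,0,0.12]},
  {"gripper":1,"slide":[198,-270,20],"rot":[0,0,0.15]},
  {"gripper":1,"slide":[231,-315,20],"rot":[0,0,0.18]},
  {"gripper":1,"slide":[264,-360,20],"rot":[0,0,0.2]},
  {"gripper":1,"slide":[280,-420,20],"rot":[0,0,0.22]},
  {"gripper":1,"slide":[290,-475,20],"rot":[0,0,0.24]},
])

```text
t: 1.4
position: [0.4271, 0.0816, 0.2511]
tool_rot: [[-1.0, -0.001, -0.0], [-0.001, 1.0, -0.0], [0.0, -0.0, -1.0]]
contact_force: [-0.3, 0.4, 0.6]
gripper_width: 0.0853
```

```bash
python3 - <<'E'
from h import *
o=robot.get_obs();print(o['t'],o['position'],o['qpos'].round(2),o['tool_rot'].round(3))
grab('wrist','w1')
E
```

```text
1.4 [0.4270537  0.0815586  0.25109786] [ 0.04  0.09 -0.24  1.24 -0.    0.04] [[-1.    -0.001 -0.   ]
 [-0.001  1.    -0.   ]
 [ 0.    -0.    -1.   ]]
```

View pics/w1.png

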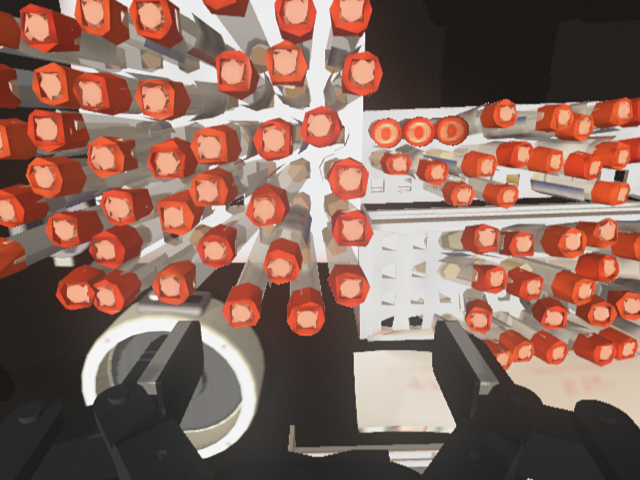

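>>> apply_moves([
  {"gripper":1,"slide":[35,-30,0],"rot":[0,0,0]},
  {"gripper":1,"slide":[70,-60,0],"rot":[0,0,0]},
  {"gripper":1,"slide":[105,-90,0],"rot":[0,0,0]},
  {"gripper":1,"slide":[140,-120,0],"rot":[0,0,0]},
  {"gripper":1,"slide":[175,-150,0],"rot":[0,0,0]},
  {"gripper":1,"slide":[210,-152,0],"rot":[0,0,0]},
  {"gripper":1,"slide":[213,-152,-30],"rot":[0,0,0]},
  {"gripper":1,"slide":[213,-152,-50],"rot":[0,0,0]},
  {"gripper":1,"slide":[213,-152,-50],"rot":[0,0,0]},
  {"gripper":1,"slide":[213,-152,-50],"rot":[0,0,0]},
])

```text
t: 2.7
position: [0.6397, -0.0682, 0.2021]
tool_rot: [[-1.0, -0.0, 0.001], [-0.0, 1.0, -0.0], [-0.001, -0.0, -1.0]]
contact_force: [-0.1, -0.1, 0.8]
gripper_width: 0.0853
```

```bash
python3 - <<'E'
from h import *
grab('wrist','w2')
E
```

```text
(no output)
```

View pics/w2.png

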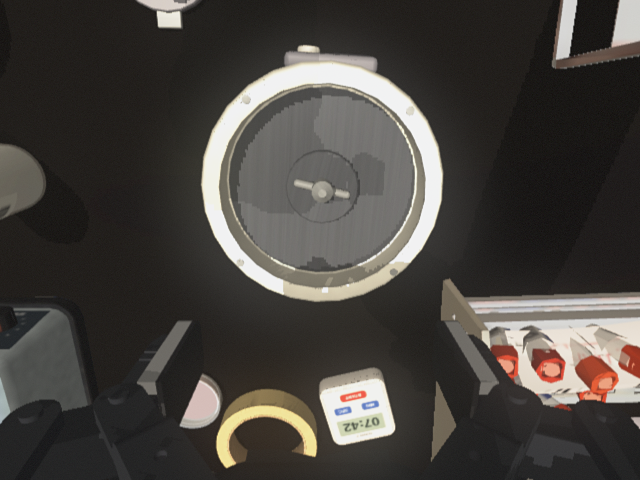

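```bash
python3 - <<'E'
from h import *
im,d,K,W=load('w2'); P=cloud(d,K,W)
# rim by depth
m=(np.abs(P[...,2]-.062)<.006); ys,xs=np.where(m); 
m2=m&(np.hypot(P[...,0]-.607,P[...,1]+.07)<.1); q=P[m2]
print('rim z',np.median(q[:,2]),len(q))
c=cv2.fitEllipse  # robust: outer edge contour
cs,_=cv2.findContours(m2.astype(np.uint8),cv2.RETR_EXTERNAL,cv2.CHAIN_APPROX_NONE)
cc=max(cs,key=len)[:,0]
pts=np.array([atz(u,v,.062,K,W)[:2] for u,v in cc])
A=np.c_[2*pts,np.ones(len(pts))];s=np.linalg.lstsq(A,(pts**2).sum(1),rcond=None)[0]
r=np.hypot(*(pts-s[:2]).T);k=np.abs(r-np.median(r))<.004
s=np.linalg.lstsq(A[k],(pts[k]**2).sum(1),rcond=None)[0];print('rim',s[:2],np.sqrt(s[2]+s[:2]@s[:2]))
crop=im[140:240,270:375]; cv2.imwrite('pics/w2c.png',cv2.resize(crop,None,fx=6,fy=6,interpolation=cv2.INTER_CUBIC))
print(P[188,322],P[215,330])
E
```

```text
rim z 0.06129084962035061 13012
rim [ 0.61425391 -0.06391502] 0.08489666500332384
[ 0.61207009 -0.06383308  0.05997418] [ 0.63685317 -0.05727505  0.04045896]
```

View pics/w2c.png

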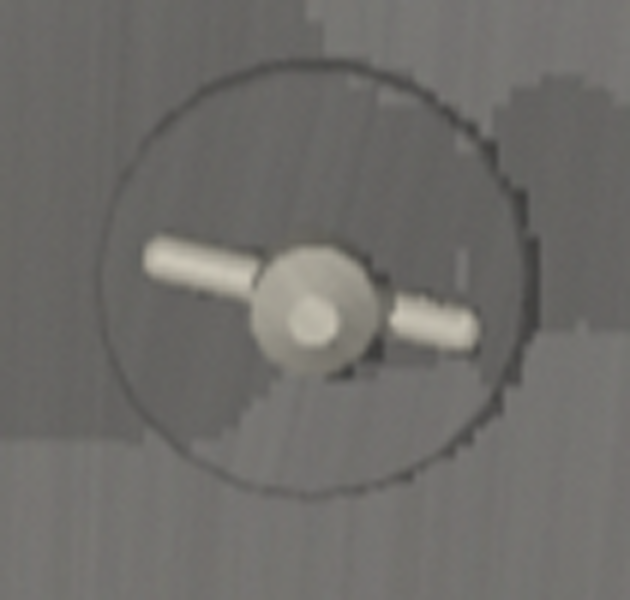

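```bash
python3 - <<'E'
from h import *
im,d,K,W=load('w2')
f=lambda x,y,z:atz(270+x/6-.4,140+y/6-.4,z,K,W)
print('flange',f(314,278.5,.04)); print('tip',f(313,321,.0605))
a,b=f(146,258,.045),f(478,329,.045);print('pin',a,b,(a+b)/2,np.linalg.norm(a-b),np.degrees(np.arctan2(*(b-a)[[1,0]])))
for q in [(100,278),(528,278),(314,62),(314,495)]:print(f(*q,.04))
im,d,K,W=load('top0')
g=lambda x,y,z:atz(210+x/4.2-.4,140+y/4.2-.4,z,K,W)
print('top pin',g(140,183,.045),g(197,195,.045),'tip',g(169,185,.0605))
a,b=g(340,362,.005),g(336,507,.005);print('lid lugs',a,b,(a+b)/2,np.linalg.norm(a-b))
# rotor rim outer
c=[g(537,380,.052),g(706,380,.052),g(621,293,.052),g(621,463,.052)];print(np.array(c).round(4),np.mean(c,0))
E
```

```text
flange [ 0.61424222 -0.06363039  0.04      ]
tip [ 0.61564303 -0.06399334  0.0605    ]
pin [ 0.6107705  -0.08462525  0.045     ] [ 0.61973261 -0.04305077  0.045     ] [ 0.61525156 -0.06383801  0.045     ] 0.04252948156599432 77.83503665348236
[ 0.61417228 -0.09079688  0.04      ]
[ 0.61418448 -0.03645639  0.04      ]
[ 0.58736489 -0.06372619  0.04      ]
[ 0.64269843 -0.06352897  0.04      ]
top pin [ 0.61895421 -0.04649455  0.045     ] [ 0.61044673 -0.08559594  0.045     ] tip [ 0.61372513 -0.06898139  0.0605    ]
lid lugs [ 0.50079775 -0.18093733  0.005     ] [ 0.39974235 -0.17878125  0.005     ] [ 0.45027005 -0.17985929  0.005     ] 0.10107839588134243
[[ 0.4815 -0.3165  0.052 ]
 [ 0.4812 -0.4296  0.052 ]
 [ 0.5404 -0.3734  0.052 ]
 [ 0.4256 -0.372   0.052 ]] [ 0.48216148 -0.37288385  0.052     ]
```

>>> apply_moves([
  {"gripper":1,"slide":[-35,-29,0],"rot":[0,0,0]},
  {"gripper":1,"slide":[-70,-58,0],"rot":[0,0,0]},
  {"gripper":1,"slide":[-105,-88,0],"rot":[0,0,0]},
  {"gripper":1,"slide":[-140,-117,0],"rot":[0,0,0]},
  {"gripper":1,"slide":[-140,-117,0],"rot":[0,0,0]},
  {"gripper":1,"slide":[-140,-117,0],"rot":[0,0,0]},
  {"gripper":1,"slide":[-140,-117,0],"rot":[0,0,0]},
  {"gripper":1,"slide":[-140,-117,0],"rot":[0,0,0]},
  {"gripper":1,"slide":[-140,-117,0],"rot":[0,0,0]},
  {"gripper":1,"slide":[-140,-117,0],"rot":[0,0,0]},
])

```text
t: 4.0
position: [0.4997, -0.1852, 0.2012]
tool_rot: [[-1.0, -0.001, -0.0], [-0.001, 1.0, 0.0], [0.0, 0.0, -1.0]]
contact_force: [0.2, 0.6, -0.8]
gripper_width: 0.0856
```

```bash
python3 - <<'E'
from h import *
im,d,K,W=grab('wrist','w3')
print(proj([.45,-.182,.008],K,W))
c=im[60:300,200:440]; cv2.imwrite('pics/w3c.png',cv2.resize(c,None,fx=2.5,fy=2.5,interpolation=cv2.INTER_CUBIC))
im,d,K,W=load('top0');P=cloud(d,K,W)
q=P[(P[...,0]>.3)&(P[...,0]<.56)&(P[...,1]>-.16)&(P[...,1]<0)&(P[...,2]>.04)];print('rack',q.min(0),q.max(0))
E
```

```text
[319.80516303 149.79083914]
rack [ 0.30047593 -0.13410698  0.04008658] [ 5.59985129e-01 -3.75784106e-06  2.17614403e-01]
```

View pics/w3.png

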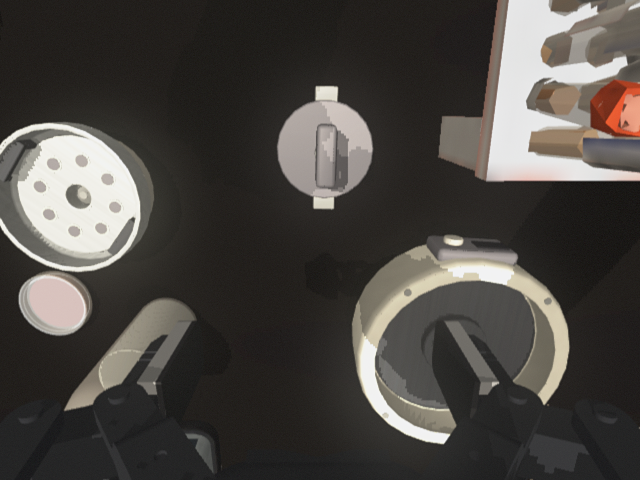

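View pics/w3c.png

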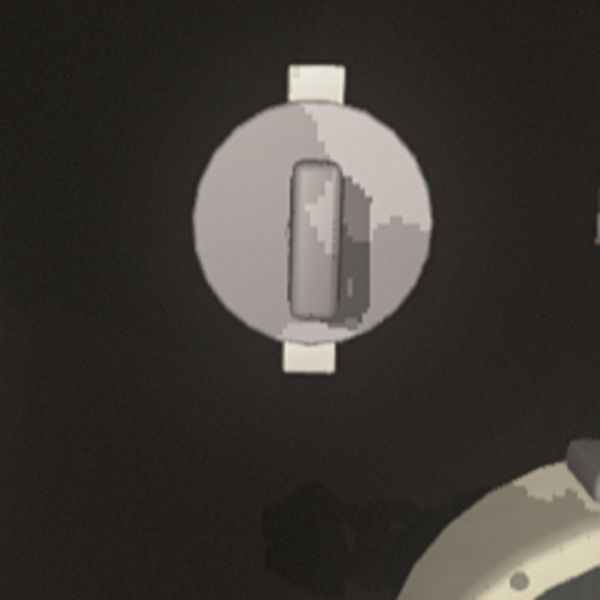

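```bash
python3 - <<'E'
from h import *
im,d,K,W=load('w3');P=cloud(d,K,W)
f=lambda x,y,z:atz(200+x/2.5-.3,60+y/2.5-.3,z,K,W)
ang=lambda a,b:np.degrees(np.arctan2(*(a-b)[[1,0]]))
print('disc',(f(194,222,.008)+f(431,222,.008))/2,(f(312,101,.008)+f(312,344,.008))/2,f(431,222,.008)-f(194,222,.008),f(312,101,.008)-f(312,344,.008))
a,b=f(309,374,.005),f(317,66,.005);print('lugs',a,b,(a+b)/2,np.linalg.norm(a-b),ang(a,b))
a,b=f(313,319,.058),f(318,160,.058);print('bar',a,b,(a+b)/2,np.linalg.norm(a-b),ang(a,b))
print(P[156,326],P[130,300])
m=np.abs(P[...,2]-.052)<.004
q=P[m&(np.hypot(P[...,0]-.482,P[...,1]+.373)<.075)];print(len(q),q.min(0),q.max(0))
c=im[110:285,0:170]; cv2.imwrite('pics/w3r.png',cv2.resize(c,None,fx=3.4,fy=3.4,interpolation=cv2.INTER_CUBIC))
E
```

```text
disc [ 0.44896939 -0.17800126  0.008     ] [ 0.45057336 -0.17816312  0.008     ] [-2.49643881e-05  7.73316630e-02  0.00000000e+00] [-0.0775636  -0.00046427  0.        ]
lugs [ 0.50048815 -0.17884495  0.005     ] [ 0.40136554 -0.17683142  0.005     ] [ 0.45092684 -0.17783819  0.005     ] 0.09914305361617273 -1.1637225921492722
bar [ 0.47170429 -0.17867186  0.058     ] [ 0.4280979  -0.17758416  0.058     ] [ 0.4499011  -0.17812801  0.058     ] 0.04361995581754883 -1.428873979188392
[ 0.44976651 -0.1780302   0.05746119] [ 0.43443341 -0.1979524   0.0082803 ]
2749 [ 0.42725527 -0.42344359  0.04800094] [ 0.53869882 -0.31516756  0.05343973]
```

View pics/w3r.png

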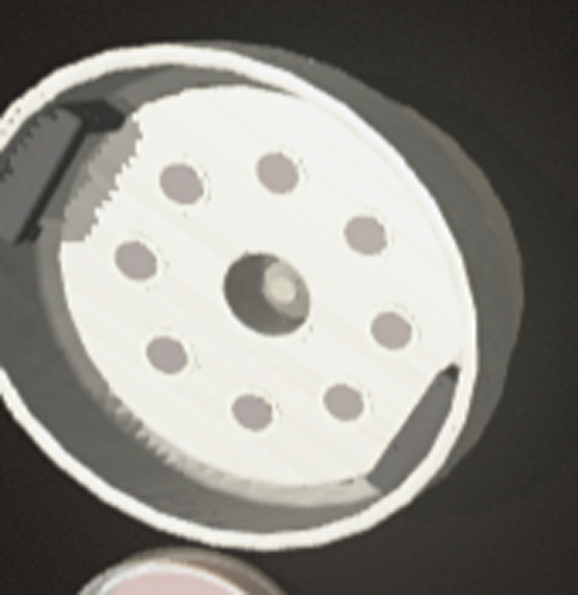

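```bash
python3 - <<'E'
from h import *
im,d,K,W=load('w3');P=cloud(d,K,W)
for u in (436,440,450,470,485,495,500):print(u,[P[v,u].round(3).tolist() for v in (60,120,140,160,175)])
E
```

```text
436 [[0.382, -0.091, 0.001], [0.427, -0.087, 0.0], [0.443, -0.085, -0.001], [0.459, -0.084, 0.001], [0.472, -0.083, -0.001]]
440 [[0.382, -0.088, 0.0], [0.427, -0.084, -0.0], [0.443, -0.083, 0.003], [0.459, -0.08, -0.001], [0.472, -0.08, 0.001]]
450 [[0.382, -0.081, 0.001], [0.426, -0.083, 0.023], [0.441, -0.083, 0.028], [0.455, -0.083, 0.032], [0.472, -0.07, -0.001]]
470 [[0.382, -0.064, -0.001], [0.425, -0.083, 0.065], [0.438, -0.082, 0.068], [0.451, -0.083, 0.074], [0.472, -0.053, -0.001]]
485 [[0.382, -0.053, -0.0], [0.425, -0.083, 0.091], [0.436, -0.083, 0.094], [0.448, -0.082, 0.095], [0.457, -0.082, 0.098]]
495 [[0.392, -0.083, 0.093], [0.425, -0.082, 0.102], [0.436, -0.079, 0.099], [0.448, -0.078, 0.1], [0.456, -0.077, 0.102]]
500 [[0.393, -0.083, 0.1], [0.425, -0.078, 0.101], [0.436, -0.077, 0.1], [0.447, -0.075, 0.101], [0.457, -0.074, 0.1]]
```

>>> apply_moves([
  {"gripper":0.7,"slide":[-50,7,0],"rot":[0,0,-0.023]},
  {"gripper":0.7,"slide":[-50,7,-40],"rot":[0,0,-0.023]},
  {"gripper":0.7,"slide":[-50,7,-80],"rot":[0,0,-0.023]},
  {"gripper":0.7,"slide":[-50,7,-120],"rot":[0,0,-0.023]},
  {"gripper":0.7,"slide":[-50,7,-155],"rot":[0,0,-0.023]},
  {"gripper":0.7,"slide":[-50,7,-175],"rot":[0,0,-0.023]},
  {"gripper":0.7,"slide":[-50,7,-175],"rot":[0,0,-0.023]},
  {"gripper":0.2,"slide":[-50,7,-175],"rot":[0,0,-0.023]},
  {"gripper":0,"slide":[-50,7,-175],"rot":[0,0,-0.023]},
  {"gripper":0,"slide":[-50,7,-175],"rot":[0,0,-0.023]},
], force=60)

```text
t: 5.3
position: [0.4506, -0.179, 0.0276]
tool_rot: [[-1.0, 0.023, 0.002], [0.023, 1.0, -0.001], [-0.002, -0.001, -1.0]]
contact_force: [-0.6, 0.6, 7.0]
gripper_width: 0.0125
```

```bash
python3 - <<'E'
from h import *
im,d,K,W=grab('wrist','w4')
o=robot.get_obs();print(o['position'],o['contact_force'],o['gripper_width'],o['qpos'].round(2))
E
```

```text
[ 0.45060837 -0.17902344  0.02756799] [-0.68221985  0.1462258   7.51263215] 0.012924274881137884 [-0.51  0.37 -0.51  0.69 -0.   -0.49]
```

View pics/w4.png

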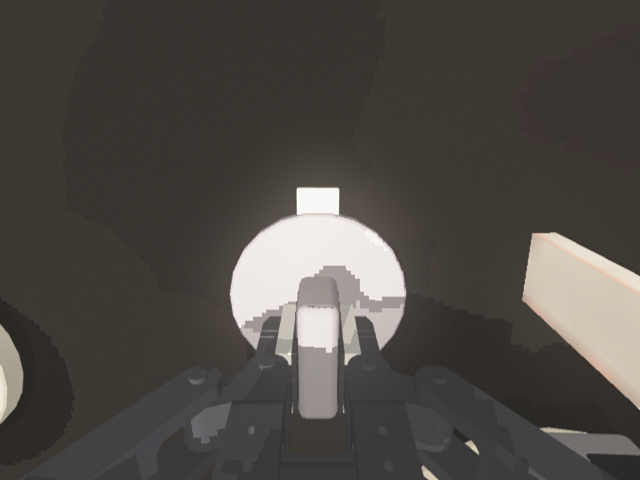

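>>> apply_moves([
  {"gripper":0,"slide":[0,0,25],"rot":[0,0,0]},
  {"gripper":0,"slide":[0,0,70],"rot":[0,0,0]},
  {"gripper":0,"slide":[0,0,120],"rot":[0,0,0]},
  {"gripper":0,"slide":[0,0,175],"rot":[0,0,0]},
  {"gripper":0,"slide":[20,-40,215],"rot":[0,0,0]},
  {"gripper":0,"slide":[50,-80,220],"rot":[0,0,0]},
  {"gripper":0,"slide":[80,-120,220],"rot":[0,0,0]},
  {"gripper":0,"slide":[110,-160,220],"rot":[0,0,0]},
  {"gripper":0,"slide":[135,-194,220],"rot":[0,0,0]},
  {"gripper":0,"slide":[135,-194,220],"rot":[0,0,0]},
])

```text
t: 6.6
position: [0.5852, -0.3746, 0.2433]
tool_rot: [[-1.0, 0.025, -0.002], [0.025, 1.0, 0.001], [0.002, 0.001, -1.0]]
contact_force: [0.5, 0.4, -0.9]
gripper_width: 0.0131
```

```bash
python3 - <<'E'
from h import *
im,d,K,W=grab('wrist','w5')
o=robot.get_obs();print(o['position'],o['contact_force'],o['gripper_width'],o['qpos'].round(2))
E
```

```text
[ 0.58461908 -0.37310956  0.24439035] [ 0.30940575  0.57497623 -0.30695254] 0.013333752808791725 [-0.66  0.66  0.57  1.48  0.   -0.64]
```

View pics/w5.png

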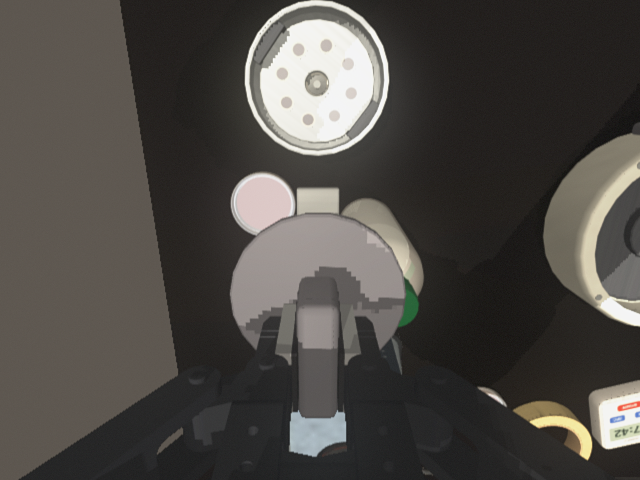

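```bash
python3 - <<'E'
from h import *
im,d,K,W=load('w5')
c=im[0:160,240:395]; cv2.imwrite('pics/w5c.png',cv2.resize(c,None,fx=5,fy=5,interpolation=cv2.INTER_CUBIC)[:, :775])
E
python3 - <<'E'
import cv2
im=cv2.imread('pics/w5c.png');print(im.shape);cv2.imwrite('pics/w5c2.png',cv2.resize(im,(581,600)))
E
```

```text
(800, 775, 3)
```

View pics/w5c2.png

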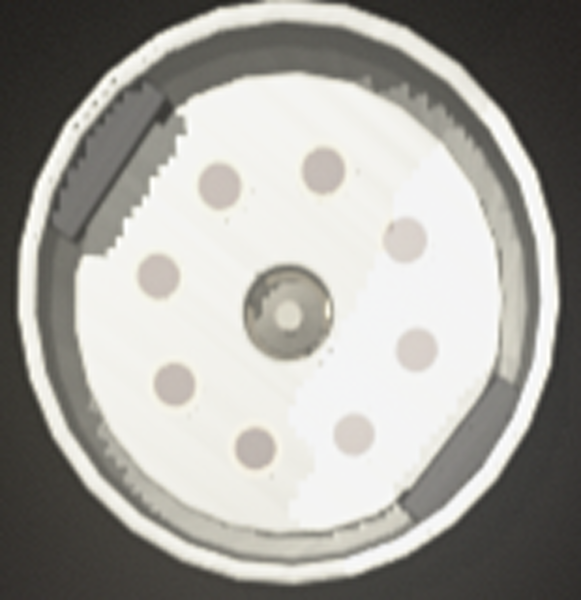

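```bash
python3 - <<'E'
from h import *
im,d,K,W=load('w5')
s=3.75
f=lambda x,y,z:atz(240+x/s-.4,y/s-.4,z,K,W)
ang=lambda a,b:np.degrees(np.arctan2(*(a-b)[[1,0]]))
o=[f(18,290,.052),f(558,290,.052),f(288,2,.052),f(288,582,.052)]
print(np.array(o).round(4)[:,:2], (o[0]+o[1])[1]/2,(o[2]+o[3])[0]/2)
print('hole',f(289,312,.034)[:2])
H=np.array([f(x,y,.034)[:2] for x,y in [(220,186),(324,170),(405,240),(417,350),(354,435),(256,448),(174,385),(158,276)]])
print('ring',H.mean(0)); v=H-H.mean(0);print(np.degrees(np.arctan2(v[:,1],v[:,0])).round(1),np.hypot(*v.T).round(4))
# stub tip at z .012+.015
print('stub',f(288,317,.027)[:2])
a1,b1=f(160,98,.0485),f(78,240,.0485);a2,b2=f(500,378,.0485),f(403,500,.0485)
for z in(.0485,):
    print('tab1',a1,b1,np.linalg.norm(a1-b1),ang(a1,b1),'tab2',a2,b2,np.linalg.norm(a2-b2),ang(a2,b2)); m1,m2=(a1+b1)/2,(a2+b2)/2;print((m1+m2)/2,np.linalg.norm(m1-m2),ang(m1,m2))
# lid in hand, in tool frame
cal=optics.get_calibration('wrist');T=np.array(cal['tool_from_camera'])
im4,d4,K,_=load('w4')
# lug end edge row ~188, cols 297-339
def tool(u,v,dd): return T@np.array([(u-K[0,2])/K[0,0]*dd,(v-K[1,2])/K[1,1]*dd,dd,1])
for (u,v) in [(318,200),(318,192),(299,195),(337,195),(240,290),(396,290),(318,240)]:
    print(u,v,tool(u,v,d[v,u])[:3].round(4),d[v,u])
E
```

```text
[[ 0.4789 -0.4266]
 [ 0.4816 -0.3159]
 [ 0.4284 -0.37  ]
 [ 0.539  -0.3728]] -0.37125240564377904 0.4836923078944895
hole [ 0.48329071 -0.37113416]
ring [ 0.48354136 -0.37124527]
[-151.4  163.6  118.9   73.7   28.6  -16.   -61.2 -106.3] [0.029  0.0292 0.0289 0.0291 0.0291 0.0289 0.0292 0.0291]
stub [ 0.48387537 -0.37136365]
tab1 [ 0.44380556 -0.39593699  0.0485    ] [ 0.46939874 -0.41411976  0.0485    ] 0.031394648335762596 144.60796278293904 tab2 [ 0.49824223 -0.32699896  0.0485    ] [ 0.52257708 -0.34750429  0.0485    ] 0.03182221593402053 139.88142594047227
[ 0.4835059 -0.37114    0.0485   ] 0.08653863467441568 -128.44582177383072
318 200 [0.0447 0.0013 0.0229] 0.1678451
318 192 [0.0481 0.0012 0.0225] 0.16646163
299 195 [ 0.0466 -0.0067  0.0239] 0.16824149
337 195 [0.0468 0.0092 0.0227] 0.16700225
240 290 [ 0.005  -0.0332  0.0197] 0.17730445
396 290 [0.0041 0.0361 0.0214] 0.17926924
318 240 [0.0281 0.0012 0.0198] 0.17017633
```

>>> apply_moves([
  {"gripper":0,"slide":[-30,0,0],"rot":[0,0,-0.18]},
  {"gripper":0,"slide":[-60,0,0],"rot":[0,0,-0.36]},
  {"gripper":0,"slide":[-101,0,0],"rot":[0,0,-0.54]},
  {"gripper":0,"slide":[-101,0,-30],"rot":[0,0,-0.72]},
  {"gripper":0,"slide":[-101,0,-60],"rot":[0,0,-0.9]},
  {"gripper":0,"slide":[-101,0,-90],"rot":[0,0,-1.08]},
  {"gripper":0,"slide":[-101,0,-120],"rot":[0,0,-1.264]},
  {"gripper":0,"slide":[-101,0,-140],"rot":[0,0,-1.264]},
  {"gripper":0,"slide":[-101,0,-150],"rot":[0,0,-1.264]},
  {"gripper":0,"slide":[-101,0,-150],"rot":[0,0,-1.264]},
])

```text
t: 7.9
position: [0.483, -0.3714, 0.0965]
tool_rot: [[-0.281, 0.96, -0.0], [0.96, 0.281, 0.001], [0.001, -0.0, -1.0]]
contact_force: [0.3, -0.2, -0.7]
gripper_width: 0.0132
```

```bash
python3 - <<'E'
from h import *
im,d,K,W=grab('wrist','w6');o=robot.get_obs();print(o['position'],o['contact_force'],o['gripper_width'],o['qpos'].round(2),o['tool_rot'].round(3))
print(robot.get_obs()['position'])
im,d,K,W=grab('side','s6');print(robot.get_obs()['position'])
print(proj([.4835,-.372,.05],K,W))
c=im[230:330,220:340];cv2.imwrite('pics/s6c.png',cv2.resize(c,None,fx=5,fy=5,interpolation=cv2.INTER_CUBIC))
E
```

```text
[ 0.48359074 -0.3720763   0.0971978 ] [-0.45785158 -0.58767039  0.15290159] 0.01306977328724476 [-0.76  0.51 -0.06  1.    0.    0.53] [[-0.281  0.96   0.001]
 [ 0.96   0.281 -0.   ]
 [-0.001  0.    -1.   ]]
[ 0.48359074 -0.3720763   0.0971978 ]
[ 0.48399373 -0.37253653  0.09759408]
[281.06201004 290.24056894]
```

View pics/w6.png

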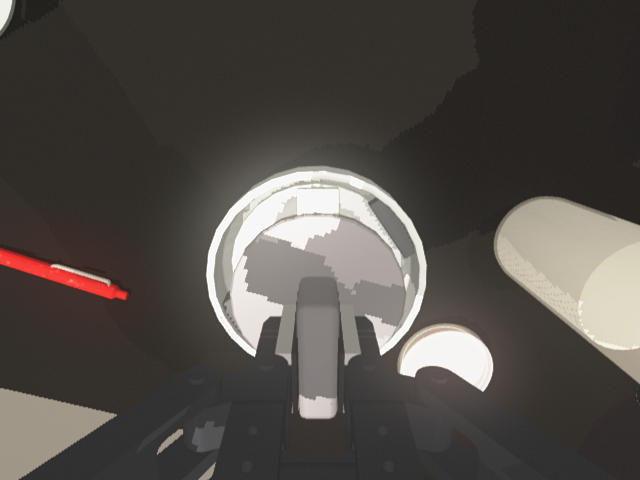

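View pics/s6c.png

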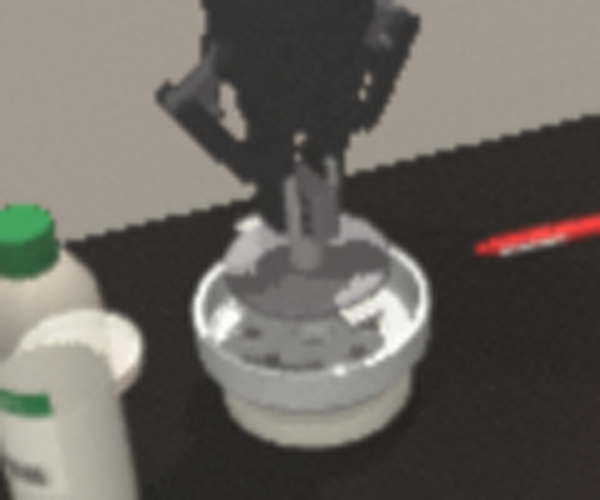

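```bash
python3 - <<'E'
from h import *
im,d,K,W=load('w6')
o=robot.get_obs();R=np.array(o['tool_rot']);p=np.array([.4837,-.3722,0])
for q in [(207.5,268),(426,268),(317,167)]:
    x=atz(*q,.052,K,W); print(x,(R.T@(x-p))[:2])
# circle fit of rim outer edge from image: silhouette pixels
P=cloud(d,K,W)
m=(np.abs(P[...,2]-.052)<.003)&(np.hypot(P[...,0]-.4835,P[...,1]+.372)<.062)&(np.hypot(P[...,0]-.4835,P[...,1]+.372)>.045)
vs,us=np.where(m)
pts=[]
for v in range(185,330,3):
    r=us[vs==v]
    if len(r)>1: pts+= [atz(r.min()-.5,v,.052,K,W)[:2],atz(r.max()+.5,v,.052,K,W)[:2]]
from scipy.optimize import least_squares
pts=np.array(pts)
s=least_squares(lambda c:np.hypot(*(pts-c[:2]).T)-c[2],[.4835,-.372,.056],loss='soft_l1',f_scale=.001).x
print(s,(R.T@(np.r_[s[:2],0]-p))[:2])
E
```

```text
[ 0.42935301 -0.37961381  0.052     ] [ 0.00805163 -0.0541911 ]
[ 0.53411013 -0.34901151  0.052     ] [0.00803945 0.05494434]
[ 0.46785103 -0.31631823  0.052     ] [0.05800662 0.00051655]
[ 0.48330008 -0.37073434  0.05526096] [1.51899813e-03 2.72749453e-05]
```

>>> apply_moves([
  {"gripper":0,"slide":[0,0.5,-8],"rot":[0,0,0]},
  {"gripper":0,"slide":[0,0.5,-15],"rot":[0,0,0]},
  {"gripper":0,"slide":[0,0.5,-20],"rot":[0,0,0]},
  {"gripper":0,"slide":[0,0.5,-24],"rot":[0,0,0]},
  {"gripper":0,"slide":[0,0.5,-28],"rot":[0,0,0]},
  {"gripper":0,"slide":[0,0.5,-31],"rot":[0,0,0]},
  {"gripper":0,"slide":[0,0.5,-33],"rot":[0,0,0]},
  {"gripper":0,"slide":[0,0.5,-35],"rot":[0,0,0]},
  {"gripper":0,"slide":[0,0.5,-36],"rot":[0,0,0]},
  {"gripper":0,"slide":[0,0.5,-36],"rot":[0,0,0]},
])

```text
t: 9.25
position: [0.4837, -0.372, 0.0616]
tool_rot: [[-0.28, 0.96, 0.001], [0.96, 0.28, -0.001], [-0.001, 0.0, -1.0]]
contact_force: [-3.2, 2.6, 6.5]
gripper_width: 0.013
```

```bash
python3 - <<'E'
from h import *
im,d,K,W=grab('wrist','w7');o=robot.get_obs();print(o['position'],o['contact_force'],o['torque'],o['gripper_width'])
cv2.imwrite('pics/w7c.png',cv2.resize(im[140:400,180:460],None,fx=2.3,fy=2.3))
E
```

```text
[ 0.48367077 -0.37196889  0.06160418] [-2.34385057  3.3534228   6.2200317 ] [ 0.38097082  0.43050828 -0.01283717] 0.013198233293484447
```

View pics/w7c.png

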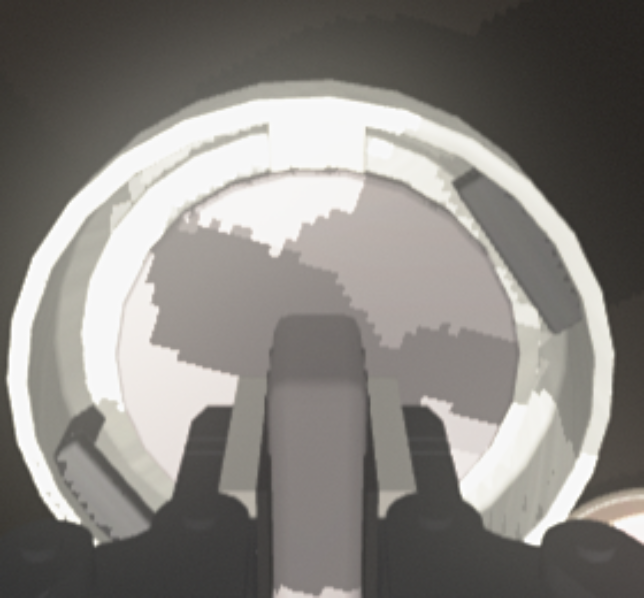

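>>> apply_moves([
  {"gripper":0,"slide":[-0.3,0.7,0],"rot":[0,0,0]},
  {"gripper":0,"slide":[-0.3,0.7,0],"rot":[0,0,-0.12]},
  {"gripper":0,"slide":[-0.3,0.7,0],"rot":[0,0,-0.24]},
  {"gripper":0,"slide":[-0.3,0.7,0],"rot":[0,0,-0.36]},
  {"gripper":0,"slide":[-0.3,0.7,0],"rot":[0,0,-0.48]},
  {"gripper":0,"slide":[-0.3,0.7,0],"rot":[0,0,-0.6]},
  {"gripper":0,"slide":[-0.3,0.7,0],"rot":[0,0,-0.72]},
  {"gripper":0,"slide":[-0.3,0.7,0],"rot":[0,0,-0.84]},
  {"gripper":0,"slide":[-0.3,0.7,0],"rot":[0,0,-0.96]},
  {"gripper":0,"slide":[-0.3,0.7,0],"rot":[0,0,-0.96]},
])

```text
t: 10.55
position: [0.4838, -0.3723, 0.0616]
tool_rot: [[0.626, 0.779, 0.001], [0.779, -0.626, -0.002], [-0.001, 0.003, -1.0]]
contact_force: [-0.7, -0.2, 5.0]
gripper_width: 0.0128
```

```bash
python3 - <<'E'
from h import *
im,d,K,W=grab('wrist','w8');o=robot.get_obs();print(o['position'],o['contact_force'],o['torque'],o['gripper_width'],o['qpos'].round(2))
cv2.imwrite('pics/w8c.png',cv2.resize(im[140:400,180:460],None,fx=2.3,fy=2.3))
E
```

```text
[ 0.48384109 -0.37225848  0.06160113] [-0.678115   -0.11145652  4.40068364] [0.06213261 0.33529887 0.01620536] 0.013371018079284912 [-0.76  0.54 -0.11  0.91 -0.    1.49]
```

View pics/w8c.png

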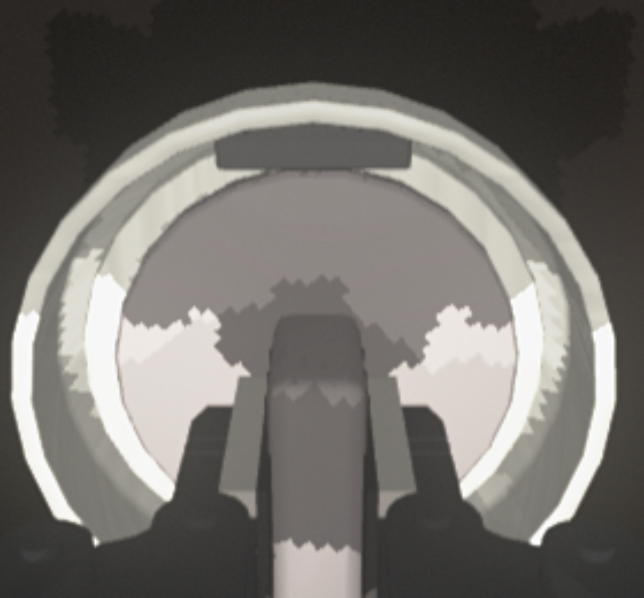

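>>> apply_moves([
  {"gripper":0,"slide":[0,0,2],"rot":[0,0,0]},
  {"gripper":0,"slide":[0,0,5],"rot":[0,0,0]},
  {"gripper":0,"slide":[0,0,9],"rot":[0,0,0]},
  {"gripper":0,"slide":[0,0,15],"rot":[0,0,0]},
  {"gripper":0,"slide":[0,0,25],"rot":[0,0,0]},
  {"gripper":0,"slide":[0,0,40],"rot":[0,0,0]},
  {"gripper":0,"slide":[0,0,60],"rot":[0,0,0]},
  {"gripper":0,"slide":[0,0,80],"rot":[0,0,0]},
  {"gripper":0,"slide":[0,0,95],"rot":[0,0,0]},
  {"gripper":0,"slide":[0,0,100],"rot":[0,0,0]},
], force=80)

```text
t: 11.85
position: [0.4839, -0.3718, 0.162]
tool_rot: [[0.626, 0.78, 0.002], [0.78, -0.626, -0.002], [-0.0, 0.003, -1.0]]
contact_force: [-0.5, 0.1, -2.8]
gripper_width: 0.0129
```

```bash
python3 - <<'E'
from h import *
im,d,K,W=grab('wrist','w9');o=robot.get_obs();print(o['position'],o['contact_force'],o['torque'],o['gripper_width'],o['tool_rot'].round(3))
cv2.imwrite('pics/w9c.png',cv2.resize(im[140:400,180:460],None,fx=2.3,fy=2.3))
im,d,K,W=grab('side','s9');cv2.imwrite('pics/s9c.png',cv2.resize(im[200:330,200:360],None,fx=4,fy=4,interpolation=cv2.INTER_CUBIC))
E
```

```text
[ 0.48379655 -0.37170788  0.1618569 ] [ 0.23825333 -0.84818995 -2.39918719] [0.02119828 0.00171764 0.01248915] 0.012538767409148882 [[ 0.626  0.78   0.002]
 [ 0.78  -0.626 -0.002]
 [-0.     0.002 -1.   ]]
```

View pics/w9c.png

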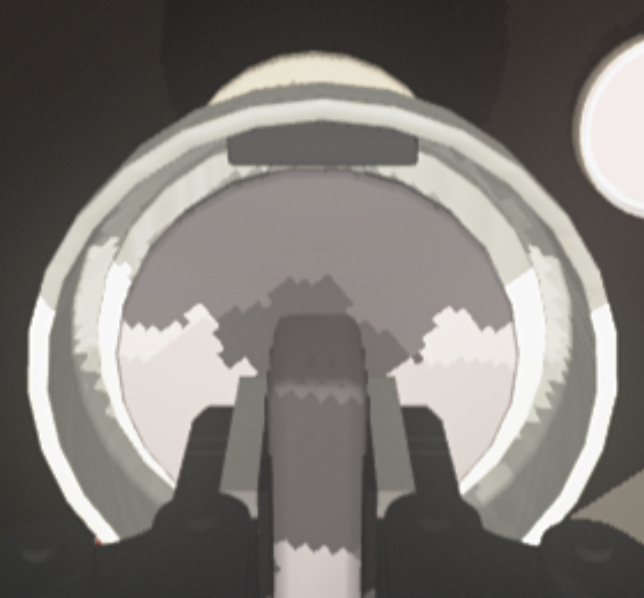

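View pics/s9c.png

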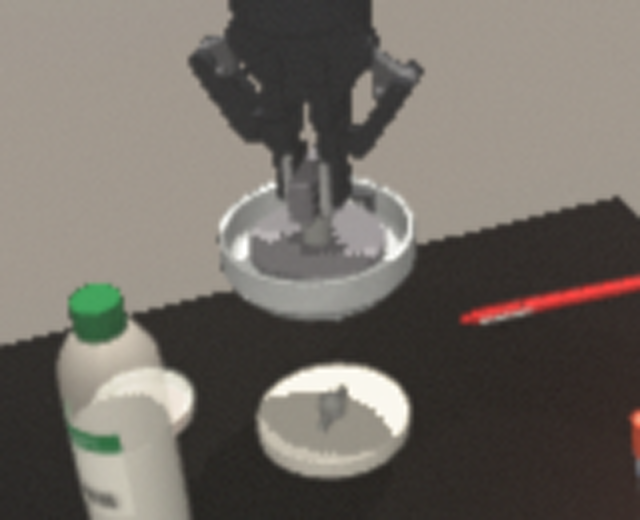

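>>> apply_moves([
  {"gripper":0,"slide":[0,15,15],"rot":[0,0,0]},
  {"gripper":0,"slide":[0,40,30],"rot":[0,0,0]},
  {"gripper":0,"slide":[0,75,30],"rot":[0,0,0.05]},
  {"gripper":0,"slide":[5,110,30],"rot":[0,0,0.1]},
  {"gripper":0,"slide":[10,145,30],"rot":[0,0,0.15]},
  {"gripper":0,"slide":[15,180,30],"rot":[0,0,0.2]},
  {"gripper":0,"slide":[30,210,30],"rot":[0,0,0.25]},
  {"gripper":0,"slide":[50,232,30],"rot":[0,0,0.3]},
  {"gripper":0,"slide":[70,250,30],"rot":[0,0,0.36]},
  {"gripper":0,"slide":[85,265,30],"rot":[0,0,0.42]},
])

```text
t: 13.2
position: [0.5686, -0.1039, 0.1912]
tool_rot: [[0.249, 0.969, 0.001], [0.969, -0.249, 0.0], [0.0, 0.001, -1.0]]
contact_force: [-0.4, -0.1, -2.0]
gripper_width: 0.0127
```

>>> apply_moves([
  {"gripper":0,"slide":[15,15,0],"rot":[0,0,0.03]},
  {"gripper":0,"slide":[28,27,0],"rot":[0,0,0.044]},
  {"gripper":0,"slide":[38,36,0],"rot":[0,0,0.044]},
  {"gripper":0,"slide":[44,41,-10],"rot":[0,0,0.044]},
  {"gripper":0,"slide":[46,42,-25],"rot":[0,0,0.044]},
  {"gripper":0,"slide":[46,42,-40],"rot":[0,0,0.044]},
  {"gripper":0,"slide":[46,42,-52],"rot":[0,0,0.044]},
  {"gripper":0,"slide":[46,42,-57],"rot":[0,0,0.044]},
  {"gripper":0,"slide":[46,42,-57],"rot":[0,0,0.044]},
  {"gripper":0,"slide":[46,42,-57],"rot":[0,0,0.044]},
])

```text
t: 14.45
position: [0.6147, -0.0644, 0.134]
tool_rot: [[0.211, 0.978, 0.001], [0.978, -0.211, -0.0], [-0.0, 0.001, -1.0]]
contact_force: [-0.4, 1.2, -2.4]
gripper_width: 0.0127
```

```bash
python3 - <<'E'
from h import *
im,d,K,W=grab('wrist','w10');o=robot.get_obs();print(o['position'],o['contact_force'],o['torque'],o['gripper_width'],o['tool_rot'].round(3))
cv2.imwrite('pics/w10c.png',cv2.resize(im[140:400,180:460],None,fx=2.3,fy=2.3))
im,d,K,W=grab('side','s10');cv2.imwrite('pics/s10c.png',cv2.resize(im[280:480,190:350],None,fx=3,fy=3,interpolation=cv2.INTER_CUBIC))
E
```

```text
[ 0.61481406 -0.06437168  0.13408558] [ 0.48732563 -0.35094422 -2.13832341] [-0.00834449 -0.02563756 -0.03236419] 0.013081166644374403 [[ 0.21   0.978  0.002]
 [ 0.978 -0.21  -0.   ]
 [ 0.     0.002 -1.   ]]
```

View pics/w10.png

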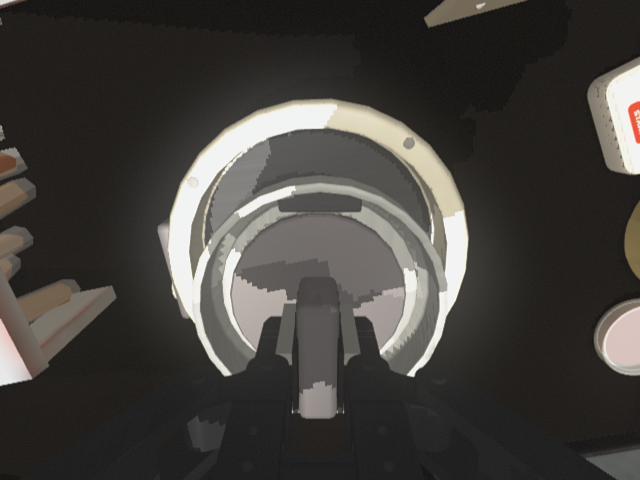

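View pics/s10c.png

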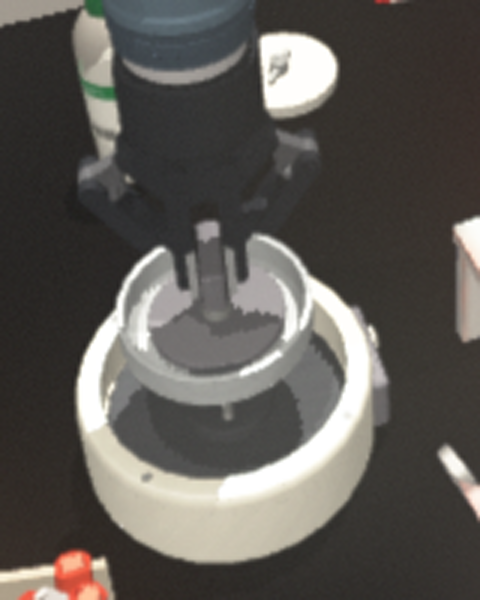

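```bash
cat > fit.py <<'E'
from h import *
from scipy.optimize import least_squares
import sys
tag,p,R,rz=None,None,None,None
def circ(pts,r0):
    return least_squares(lambda c:np.hypot(*(pts-c[:2]).T)-r0,[*pts.mean(0)],loss='soft_l1',f_scale=.0007).x
E
python3 - <<'E'
from fit import *
im,d,K,W=load('w10');P=cloud(d,K,W)
R=np.array(robot.get_obs()['tool_rot']);p=np.array([.6147,-.0641,0])
tf=lambda c:(R.T@(np.r_[c,0]-p))[:2]
print('rim depth',P[190,320],P[286,196],P[286,444])
for v in (240,286,320):
    print(v,[ (u,P[v,u,2].round(3)) for u in list(range(166,204,4))+list(range(436,472,4))])
E
python3 - <<'E'
import sys;sys.path.insert(0,'.')
from fit import *
im,d,K,W=load('w10')
cv2.imwrite('pics/w10d.png',cv2.resize(im[160:400,160:480],None,fx=2.5,fy=2.5,interpolation=cv2.INTER_CUBIC))
E
```

```text
rim depth [ 0.62736309 -0.01352697  0.11880483] [ 0.56715509 -0.04259484  0.11939256] [ 0.67060625 -0.06530569  0.11862021]
240 [(166, np.float64(0.05)), (170, np.float64(0.063)), (174, np.float64(0.061)), (178, np.float64(0.061)), (182, np.float64(0.061)), (186, np.float64(0.061)), (190, np.float64(0.06)), (194, np.float64(0.045)), (198, np.float64(0.037)), (202, np.float64(0.03)), (436, np.float64(0.036)), (440, np.float64(0.044)), (444, np.float64(0.051)), (448, np.float64(0.063)), (452, np.float64(0.062)), (456, np.float64(0.062)), (460, np.float64(0.061)), (464, np.float64(0.061)), (468, np.float64(-0.002))]
286 [(166, np.float64(-0.001)), (170, np.float64(-0.001)), (174, np.float64(0.049)), (178, np.float64(0.062)), (182, np.float64(0.061)), (186, np.float64(0.061)), (190, np.float64(0.061)), (194, np.float64(0.119)), (198, np.float64(0.118)), (202, np.float64(0.117)), (436, np.float64(0.116)), (440, np.float64(0.119)), (444, np.float64(0.119)), (448, np.float64(0.062)), (452, np.float64(0.062)), (456, np.float64(0.062)), (460, np.float64(-0.001)), (464, np.float64(-0.001)), (468, np.float64(-0.001))]
320 [(166, np.float64(-0.0)), (170, np.float64(-0.001)), (174, np.float64(-0.002)), (178, np.float64(-0.002)), (182, np.float64(-0.002)), (186, np.float64(-0.0)), (190, np.float64(-0.001)), (194, np.float64(0.061)), (198, np.float64(0.12)), (202, np.float64(0.118)), (436, np.float64(0.118)), (440, np.float64(0.119)), (444, np.float64(0.12)), (448, np.float64(-0.001)), (452, np.float64(-0.001)), (456, np.float64(-0.001)), (460, np.float64(-0.001)), (464, np.float64(-0.001)), (468, np.float64(-0.0))]
```

View pics/w10d.png

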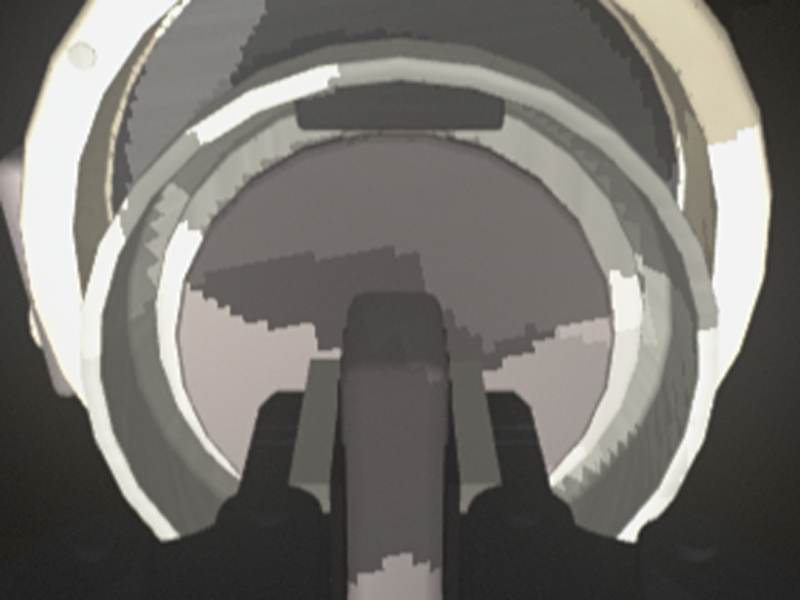

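```bash
python3 - <<'E'
from fit import *
im,d,K,W=load('w10');P=cloud(d,K,W)
R=np.array(robot.get_obs()['tool_rot']);p=np.array([.6147,-.0642,0])
tf=lambda c:(R.T@(np.r_[c,0]-p))[:2]
Z=P[...,2]
def edges(mask,rows,z):
    L=[];
    for v in rows:
        r=np.where(mask[v])[0]
        if len(r)>3: L+=[atz(r.min()-.5,v,z,K,W)[:2],atz(r.max()+.5,v,z,K,W)[:2]]
    return np.array(L)
rad=np.hypot(P[...,0]-.6147,P[...,1]+.064)
mr=(np.abs(Z-.119)<.004)&(rad<.066)
a=edges(mr,range(215,330,3),.119); c=circ(a,.056);print('rotor',c,tf(c),np.median(np.hypot(*(a-c).T)))
md=(np.abs(Z-.062)<.003)&(rad<.1)
b=edges(md,range(125,285,3),.062); c2=circ(b,.088);print('drum',c2,tf(c2),np.median(np.hypot(*(b-c2).T)))
# tab top inner-edge corners, z = .079+.0365
f=lambda x,y:atz(160+x/2.5-.3,160+y/2.5-.3,.1155,K,W)
t=[f(299,126),f(504,126)];print('tab',tf(t[0][:2]),tf(t[1][:2]),tf(((t[0]+t[1])/2)[:2]))
g=lambda x,y,z:atz(160+x/2.5-.3,160+y/2.5-.3,z,K,W)
t=[g(180,320,.0885+.008),g(612,320,.0965+.011)];print('lid disc edges',tf(t[0][:2]),tf(t[1][:2]))
E
```

```text
rotor [ 0.61602085 -0.06536484] [-0.00086084  0.00153637] 0.055777546874133166
drum [ 0.61477019 -0.06805185] [-0.00375085  0.00087908] 0.08669611960150775
tab [ 0.04328162 -0.01493254] [0.04326116 0.0186918 ] [0.04327139 0.00187963]
lid disc edges [-0.00011341 -0.041202  ] [0.00483128 0.0406636 ]
```

```bash
python3 - <<'E'
from fit import *
im,d,K,W=load('w10');P=cloud(d,K,W)
R=np.array(robot.get_obs()['tool_rot']);p=np.array([.6147,-.0642,0])
tf=lambda c:(R.T@(np.r_[c,0]-p))[:2]
Z=P[...,2]
rad=np.hypot(P[...,0]-.6147,P[...,1]+.064)
def edges(mask,rows,z):
    L=[];
    for v in rows:
        r=np.where(mask[v])[0]
        if len(r)>3: L+=[atz(r.min()-.5,v,z,K,W)[:2],atz(r.max()+.5,v,z,K,W)[:2]]
    return np.array(L)
def cedges(mask,cols,z): return np.array([atz(u,np.where(mask[:,u])[0].min()-.5,z,K,W)[:2] for u in cols])
md=(np.abs(Z-.0615)<.0035)&(rad<.1)
mr=(np.abs(Z-.119)<.004)&(rad<.066)
for nm,pts in (('drum',np.r_[edges(md,range(125,285,3),.062),cedges(md,range(240,400,4),.062)]),('rotor',np.r_[edges(mr,range(215,330,3),.119),cedges(mr,range(270,370,4),.119)])):
    s=least_squares(lambda c:np.hypot(*(pts-c[:2]).T)-c[2],[.6147,-.064,.07],loss='soft_l1',f_scale=.0007).x
    print(nm,s,tf(s[:2]),np.abs(np.hypot(*(pts-s[:2]).T)-s[2]).mean())
# bowl floor edge? flange not visible
im,d,K,W=load('w2');P=cloud(d,K,W);Z=P[...,2];rad=np.hypot(P[...,0]-.6147,P[...,1]+.064)
md=(np.abs(Z-.0615)<.0035)&(rad<.1)
pts=np.r_[edges(md,range(85,280,3),.062),cedges(md,range(240,400,4),.062)]
s=least_squares(lambda c:np.hypot(*(pts-c[:2]).T)-c[2],[.6147,-.064,.07],loss='soft_l1',f_scale=.0007).x;print('w2',s)
E
```

```text
drum [ 0.61603772 -0.06227935  0.08456011] [0.00215913 0.00090365] 0.00020453475245095525
rotor [ 0.61631543 -0.06401545  0.05538392] [0.00052032 0.00154043] 0.00016786878511145518
w2 [ 0.61461481 -0.06391549  0.08499382]
```

>>> apply_moves([
  {"gripper":0,"slide":[0,0,-5],"rot":[0,0,0]},
  {"gripper":0,"slide":[0,0,-10],"rot":[0,0,0]},
  {"gripper":0,"slide":[0,0,-14],"rot":[0,0,0]},
  {"gripper":0,"slide":[0,0,-18],"rot":[0,0,0]},
  {"gripper":0,"slide":[0,0,-20],"rot":[0,0,0]},
  {"gripper":0,"slide":[0,0,-23],"rot":[0,0,0]},
  {"gripper":0,"slide":[0,0,-26],"rot":[0,0,0]},
  {"gripper":0,"slide":[0,0,-29],"rot":[0,0,0]},
  {"gripper":0,"slide":[0,0,-31],"rot":[0,0,0]},
  {"gripper":0,"slide":[0,0,-31],"rot":[0,0,0]},
])

```text
t: 15.8
position: [0.6141, -0.0642, 0.1021]
tool_rot: [[0.21, 0.978, -0.0], [0.978, -0.21, 0.0], [-0.0, -0.0, -1.0]]
contact_force: [-0.3, 0.9, -2.4]
gripper_width: 0.0125
```

```bash
python3 - <<'E'
from h import *
im,d,K,W=grab('wrist','w11');o=robot.get_obs();print(o['position'],o['contact_force'],o['torque'],o['gripper_width'])
P=cloud(d,K,W);print(P[185:196,320,2].round(4))
cv2.imwrite('pics/w11d.png',cv2.resize(im[160:400,160:480],None,fx=2.5,fy=2.5,interpolation=cv2.INTER_CUBIC))
im,d,K,W=grab('side','s11');cv2.imwrite('pics/s11c.png',cv2.resize(im[300:480,190:350],None,fx=3.3,fy=3.3,interpolation=cv2.INTER_CUBIC))
E
```

```text
[ 0.61423881 -0.06418773  0.10228933] [ 0.45432359 -0.62089473 -2.18655342] [0.01329247 0.01524749 0.02396766] 0.012436157982263149
[0.0876 0.0888 0.0873 0.087  0.0877 0.0867 0.0864 0.0838 0.0841 0.0847
 0.0842]
```

View pics/w11d.png

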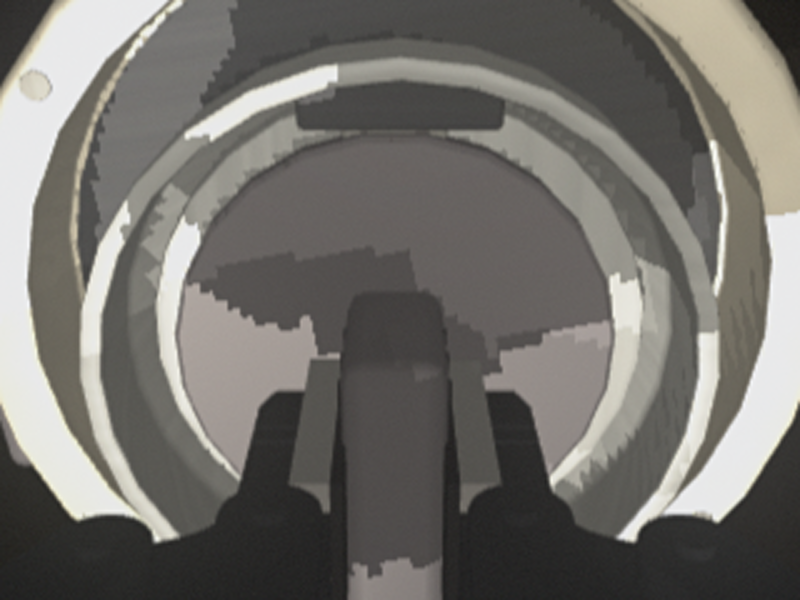

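View pics/s11c.png

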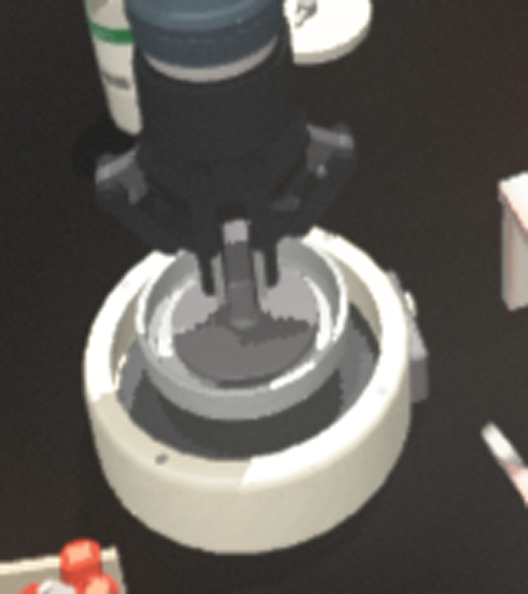

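>>> apply_moves([
  {"gripper":0,"slide":[0,0,-1.5],"rot":[0,0,0]},
  {"gripper":0,"slide":[0,0,-3],"rot":[0,0,0]},
  {"gripper":0,"slide":[0,0,-4.5],"rot":[0,0,0]},
  {"gripper":0,"slide":[0,0,-6],"rot":[0,0,0]},
  {"gripper":0,"slide":[0,0,-7],"rot":[0,0,0]},
  {"gripper":0,"slide":[0,0,-8],"rot":[0,0,0]},
  {"gripper":0,"slide":[0,0,-9],"rot":[0,0,0]},
  {"gripper":0,"slide":[0,0,-10],"rot":[0,0,0]},
  {"gripper":0,"slide":[0,0,-11],"rot":[0,0,0]},
  {"gripper":0,"slide":[0,0,-11],"rot":[0,0,0]},
])

```text
t: 17.15
position: [0.6143, -0.0642, 0.0913]
tool_rot: [[0.21, 0.978, 0.0], [0.978, -0.21, -0.0], [-0.0, 0.0, -1.0]]
contact_force: [-0.6, -0.2, -0.6]
gripper_width: 0.0129
```

```bash
python3 - <<'E'
from h import *
im,d,K,W=grab('wrist','w12');o=robot.get_obs();print(o['position'],o['contact_force'],o['torque'],o['gripper_width'])
P=cloud(d,K,W)
Z=P[...,2]
for u in (200,320,440):print(u,[(v,Z[v,u].round(4)) for v in (range(180,200,3) if u==320 else range(260,300,10))])
cv2.imwrite('pics/w12d.png',cv2.resize(im[160:400,160:480],None,fx=2.5,fy=2.5,interpolation=cv2.INTER_CUBIC))
E
```

```text
[ 0.6142906  -0.06422352  0.09136255] [ 0.3696971  -0.37561431 -1.21888813] [ 0.00298324 -0.03486082 -0.01853414] 0.012968882637899056
200 [(260, np.float64(0.0798)), (270, np.float64(0.08)), (280, np.float64(0.0784)), (290, np.float64(0.0764))]
320 [(180, np.float64(0.0731)), (183, np.float64(0.0781)), (186, np.float64(0.0791)), (189, np.float64(0.0782)), (192, np.float64(0.0791)), (195, np.float64(0.0752)), (198, np.float64(0.0767))]
440 [(260, np.float64(0.0797)), (270, np.float64(0.0797)), (280, np.float64(0.0785)), (290, np.float64(0.0791))]
```

View pics/w12d.png

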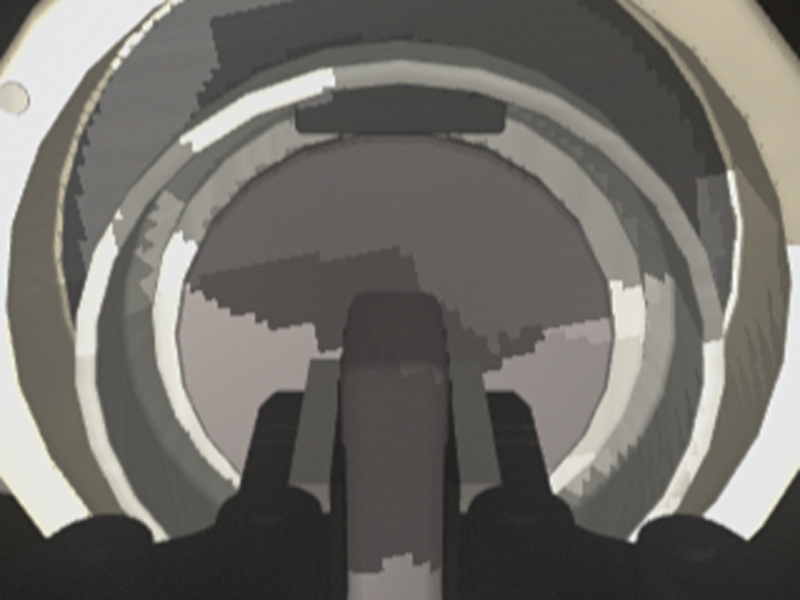

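>>> apply_moves([
  {"gripper":0,"slide":[0,0,-0.8],"rot":[0,0,0]},
  {"gripper":0,"slide":[0,0,-1.6],"rot":[0,0,0]},
  {"gripper":0,"slide":[0,0,-1.6],"rot":[0,0,0]},
  {"gripper":0.2,"slide":[0,0,-1.6],"rot":[0,0,0]},
  {"gripper":0.35,"slide":[0,0,-1.6],"rot":[0,0,0]},
  {"gripper":0.5,"slide":[0,0,-1.6],"rot":[0,0,0]},
  {"gripper":0.6,"slide":[0,0,-1.6],"rot":[0,0,0]},
  {"gripper":0.6,"slide":[0,0,0],"rot":[0,0,0]},
  {"gripper":0.6,"slide":[0,0,20],"rot":[0,0,0]},
  {"gripper":0.6,"slide":[0,0,60],"rot":[0,0,0]},
])

```text
t: 18.45
position: [0.6126, -0.0639, 0.1501]
tool_rot: [[0.21, 0.978, -0.004], [0.978, -0.21, 0.001], [-0.0, -0.005, -1.0]]
contact_force: [0.4, -0.3, -0.1]
gripper_width: 0.0512
```

>>> apply_moves([
  {"gripper":0.6,"slide":[0,-20,40],"rot":[0,0,0]},
  {"gripper":0.6,"slide":[0,-50,60],"rot":[0,0,0]},
  {"gripper":0.6,"slide":[-10,-80,80],"rot":[0,0,0]},
  {"gripper":0.6,"slide":[-20,-110,80],"rot":[0,0,0]},
  {"gripper":0.6,"slide":[-20,-110,80],"rot":[0,0,0]},
  {"gripper":0.6,"slide":[-20,-110,80],"rot":[0,0,0]},
  {"gripper":0.6,"slide":[-20,-110,80],"rot":[0,0,0]},
  {"gripper":0.6,"slide":[-20,-110,80],"rot":[0,0,0]},
  {"gripper":0.6,"slide":[-20,-110,80],"rot":[0,0,0]},
  {"gripper":0.6,"slide":[-20,-110,80],"rot":[0,0,0]},
])

```text
t: 19.7
position: [0.5943, -0.1739, 0.2313]
tool_rot: [[0.21, 0.978, 0.0], [0.978, -0.21, 0.0], [0.0, 0.0, -1.0]]
contact_force: [-0.3, 0.9, 0.4]
gripper_width: 0.0512
```

```bash
python3 - <<'E'
from h import *
im,d,K,W=grab('wrist','w13');o=robot.get_obs();print(o['position'],o['contact_force'],o['gripper_width'])
im,d,K,W=grab('top','t13')
cv2.imwrite('pics/t13c.png',cv2.resize(im[80:320,210:400],None,fx=2.5,fy=2.5,interpolation=cv2.INTER_CUBIC))
im,d,K,W=grab('side','s13');cv2.imwrite('pics/s13c.png',cv2.resize(im[260:480,180:400],None,fx=2.7,fy=2.7,interpolation=cv2.INTER_CUBIC))
E
```

```text
[ 0.59432188 -0.17406509  0.23132241] [-0.77308436 -0.64183308 -0.33354295] 0.051268707751497285
```

View pics/w13.png

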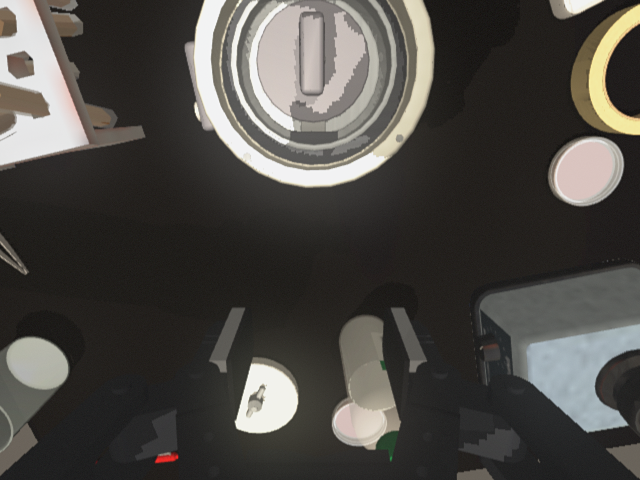

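View pics/s13c.png

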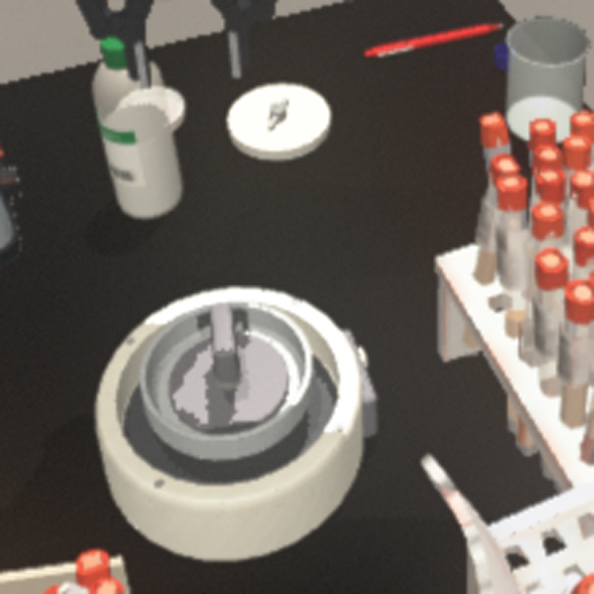

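View pics/t13c.png

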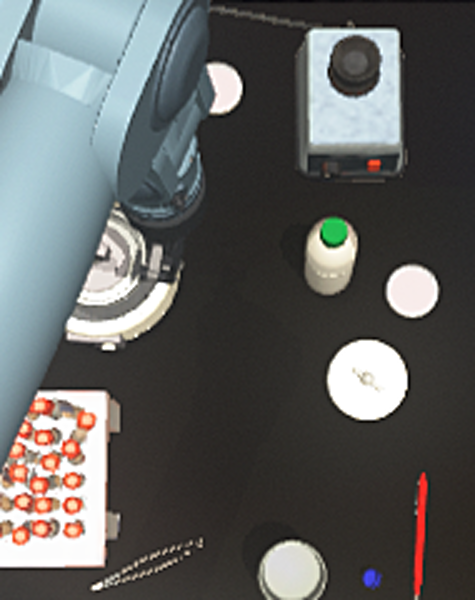

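```bash
python3 - <<'E'
from h import *
im,d,K,W=load('w13');P=cloud(d,K,W);Z=P[...,2]
rad=np.hypot(P[...,0]-.6147,P[...,1]+.064)
v=np.isfinite(Z)&(np.arange(480)[:,None]<200)
q=P[v&(rad>.052)&(rad<.0555)&(Z>.07)];A=np.c_[q[:,:2]-[.6147,-.064],np.ones(len(q))]
print('rim',np.median(q[:,2]),len(q),np.linalg.lstsq(A,q[:,2],rcond=None)[0])
q=P[v&(rad>.02)&(rad<.036)];print('disc',np.median(q[:,2]))
q=P[v&(rad<.03)&(Z>.11)];print('bar top',np.median(q[:,2]),q.mean(0))
w,V=np.linalg.eigh(np.cov(q[:,:2].T));print(np.degrees(np.arctan2(V[1,1],V[0,1])))
cv2.imwrite('pics/w13c.png',cv2.resize(im[0:200,180:450],None,fx=2.9,fy=2.9,interpolation=cv2.INTER_CUBIC))
E
```

```text
rim 0.0792212835522347 2006 [-0.0170742  -0.00640404  0.07863961]
disc 0.06957730873557913
bar top 0.11920023708400762 [ 0.61561779 -0.06168381  0.1188673 ]
77.99427002730171
```

View pics/w13c.png

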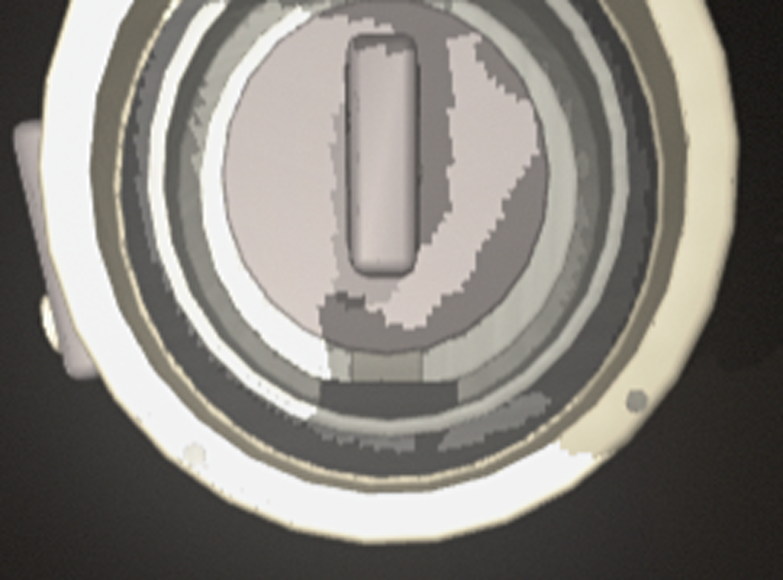

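```bash
python3 -c "
from rig import order;print(order.job_done())"
```

```text
the job is handed in; nothing more can be done
None
```

The closed rotor is on the centrifuge drive, its slot over the cross pin and the lid still locked. I handed the job in at about 20 s of the 54 s allowed. The hand-in reports no verdict, so the checks below are my own.

**What I did:** I gripped the lid by its bar and set it in the rotor about 55° anticlockwise from the rotor's x. I turned it clockwise 55° to lock it, then lifted the closed rotor off the stand. I carried it round the bottle and the tube racks, turned it to the pin's 78° and lowered it over the shaft. Then I let go and drew the gripper clear.

**Last checks, after letting go:**

| Check | Measured | Expected |
|---|---|---|
| Rotor rim height | 79 mm | 80 mm when fully home |
| Top of lid disc | 69.6 mm | 70 mm when resting on the floor |
| Handle angle | 78.0° | 77.8° (pin) |

- **Lid and gripper:** the lug is visible under its tab, and there is no contact force on the gripper.
- **Bystanders:** the bottle, beaker and dish look unmoved in the top and side pictures.

**Disagreements:** My sideways measurements of the drive's centre differed by 1–5 mm between views, with the overhead camera furthest off in y. The rotor still went onto the shaft and down over the pin with no noticeable side force. A rough tilt fit to the rim depths came out near 1°, which is within the noise of that picture and below the 2° limit.

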